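# Show the miscut rail to the inspection camera

### The arm

A 6-joint arm with a two-finger parallel gripper is mounted at the origin on a cart in front of the work surface, level with it; the furniture and walls round the work are solid. World frame = base frame: x ahead of the robot, y to its left, z up, the work surface at z = 0. Lengths are in m, angles in rad, forces in N, time in s.
With the tool pointing down it reaches from about 0.25 to 0.725 m from the base axis. Payload 9.7 kg.
Tool frame: the origin (TCP) lies midway between the tips of the shut fingers; the grasp point (between the pads) lies 19 mm behind it; z points along the fingers, y is the direction in which the jaws open and shut (so a half turn about z gives the same grasp; the last joint's range is limited). The gripper opens to 85 mm and grips with 20 to 120 N. Pads are 22 mm wide; open, the fingers measure 114 mm over their backs; the gripper's body (76 mm by 85 mm) begins 54 mm behind the grasp point. The pads swing forward as they close: fully open they stand 13 mm farther back than shut.
Start: joints at [1.325, 0.087, 0.176, 1.66, 0, 1.571], TCP at [0.134, 0.533, 0.231] pointing down, gripper open.
Joint ranges: [-3.13, 3.13], [-0.85, 1.81], [-1.15, 1.24], [-2.2, 2.28], [-1.44, 1.52], [-3.14, 3.14]. Speed limits (rad/s): [2.22, 2.22, 2.57, 3.14, 3.14, 3.14].

### API

Orientations are given as a rotation vector (axis times angle).
In Python, from workcell import manip, hand, viewer, ticket, status gives the robot as it stands. Calls block until the motion is done:
- manip.reach(position, orientation): joint-space move of the TCP to a pose.
- manip.move_l(position, rotation=None, vel=0.15, threshold=None): straight line of the TCP; rotation=None keeps the orientation; vel is the mean speed in m/s. With threshold (N) it stops when the force on the tool has changed by that much, and returns True; else False.
- manip.movej(angles): joint-space move.
- hand.command_gripper(opening, f_grip=None): opening from 0.0 (shut) to 1.0 (fully open); f_grip is the grip in N (None keeps the last); returns when the fingers have stopped.
- manip.pause(seconds).
- manip.solve_ik(position, orientation): joint angles nearest the present ones, or None.
- viewer.capture(name): name is "side" or "top"; returns a dict with "pixels" (420x560x3 uint8, blue, green, red), "range_z" (420x560 float32, m along the optical axis (not along the pixel's ray), 0 where there is no reading), "camera_matrix" (3x3 intrinsics, pixels), "position" and "orientation" of the camera in the world. Camera axes: x right, y up, looking along -z (the intrinsics and any distortion apply to the point x, -y, -z); pixel columns grow to the right and rows downward; lengths in m; the calibration is good to about 2 mm. A picture is of the moment at which its call begins.
A pose or a line that the arm cannot do raises manip.Unreachable and nothing moves.
- ticket.sign_off(): hands the job in, once; it reports no verdict.
Readings, each from a call of its own:
- status.current_clock(): time.
- status.current_qpos(): joint angles.
- status.current_dq(): joint speeds.
- status.current_effort(): joint torques, N m.
- status.current_ee_pos(): TCP position.
- status.current_orientation(): TCP orientation.
- status.current_wrist_force(): force on the tool from outside, world axes, zero at the start.
- status.current_ft_torque(): the same for the moment, N m.
- status.current_gripper_width(): opening from 0.0 (shut) to 1.0 (fully open).
Only numpy, scipy, OpenCV 4.12 (cv2) and the standard library are available. Lean on these libraries where they do the work, as an engineer would, in place of code of your own. Each camera call takes 0.05 s, during which the arm holds its last target.

### The job

One of the four wooden rails on the green board was cut with its tenon far too short: pick it out and hold it up to the inspection camera, its tenon end facing the lens squarely, about 100 mm in front of the lens and in the middle of its view, the rail in line with the camera's downward-slanting line of sight and its top face still up, not rolled to one side. Leave the three good rails and the other things where they are and do not touch the camera or its stand. Finish while still holding the rail there, still, in the gripper: do not put it down or let go.

Things in the scene. Friction and masses are not known exactly. Their poses are not given: they have to be found in the camera images.
- short_rail_centre (a point): The miscut rail: light wooden block 84 x 30 x 24 mm, dowel-hole marks on top near its plain end, on the other end a stub tenon only 12 mm long (12 wide, 14 high, centred); about 90 g. Lies flat on the board, 40 to 60 mm from the next rail. Point: centre of the 84 x 30 x 24 mm block; x axis along the rail toward the tenon end, y across its 30 mm width, z up.
- short_rail_tip (a point): Centre of the end face of the short tenon, 54 mm from the block's centre along its x axis. Same axes as the centre.
- short_rail_tail (a point): Centre of the plain end face of the miscut rail, 42 mm behind the block's centre. Same axes.
- short_rail: The miscut rail itself (90 g). Origin: centre of the underside of the 84 x 30 x 24 mm block, 12 mm below the point at its centre; x toward the tenon end, z up.
- rail_a_centre (a point): A good rail: the same light wooden block, 84 x 30 x 24 mm, but with the full tenon, 36 mm long (12 mm wide, 14 mm high), so 120 mm overall. Lies flat on the board. Point: centre of the 84 x 30 x 24 mm block; its x axis points along the rail toward the tenon end, z up. Leave it lying.
- rail_b_centre (a point): A good rail: the same light wooden block, 84 x 30 x 24 mm, but with the full tenon, 36 mm long (12 mm wide, 14 mm high), so 120 mm overall. Lies flat on the board. Point: centre of the 84 x 30 x 24 mm block; its x axis points along the rail toward the tenon end, z up. Leave it lying.
- rail_c_centre (a point): A good rail: the same light wooden block, 84 x 30 x 24 mm, but with the full tenon, 36 mm long (12 mm wide, 14 mm high), so 120 mm overall. Lies flat on the board. Point: centre of the 84 x 30 x 24 mm block; its x axis points along the rail toward the tenon end, z up. Leave it lying.
- lens (a point): Centre of the front of the inspection camera's lens (dark glass in a white light ring 66 mm across; grey camera body 80 mm deep behind). Fixed; 265 mm above the bench top, it looks toward the robot's side, 30 degrees down from level. x axis: direction of view, out of the lens; y: level, across; z: upward, leaning toward the robot, square to the view.
- stand: The camera's fixed stand: dark steel foot 110 x 120 x 14 mm and an upright post to 344 mm height, with the camera on it. Origin: centre of the foot's underside; its -x axis is the level direction in which the camera faces. The lens centre is 45 mm in front of the origin and 265 mm up.
- board: Fixed green-painted board, 190 (x) x 370 (y) x 6 mm, on which the four rails lie side by side across its y axis, tenons pointing away from the robot. Origin: centre of its underside.
- tape_measure: Yellow tape measure, 74 x 76 x 36 mm, stands near the batch. Bystander. Origin: centre of its underside.
- wax_tin: Cream round tin, 56 mm across, 55 mm high, near the camera stand. Bystander. Origin: centre of its underside.

How it is judged:
At the end, for the whole second after the job is handed in: Short rail gripped (over 2 N) in the air, plain end over 100 mm up, touching no board or stand; tenon end face 75-125 mm before the lens, within 20 mm of its axis each way; rail within 0.2 rad of the axis, roll under 0.25 rad, top up; still; good rails moved under 25 mm, bystanders under 30 mm (x of short_rail_tip in the frame of lens between 0.075 and 0.125 m and y of short_rail_tip in the frame of lens between -0.02 and 0.02 m and z of short_rail_tip in the frame of lens between -0.02 and 0.02 m and x of short_rail_tail in the frame of lens above 0.14 m and angle between the x axis of short_rail_centre and the x axis of lens, either way round below 0.2 rad and angle between the z axis of short_rail_centre and the z axis of lens, either way round below 0.25 rad and angle between short_rail_centre's own z axis and vertical below 0.9 rad and height (world z) of short_rail_tail above 0.1 m and contact force between short_rail and the fingers above 2 N and contact force between short_rail and stand below 0.1 N and contact force between short_rail and board below 0.1 N and linear speed of short_rail below 0.02 m/s and angular speed of short_rail below 0.2 rad/s and distance of each of rail_a_centre, rail_b_centre, rail_c_centre from where it was at the start of the episode below 0.025 m and distance of each of tape_measure, wax_tin from where it was at the start of the episode below 0.03 m); the arm keeps its last pose, push and grip.
It fails at once if a good rail is shifted by more than 25 mm (distance of any of rail_a_centre, rail_b_centre, rail_c_centre from where it was at the start of the episode above 0.025 m).
It fails at once if a bystander is shifted by more than 30 mm (distance of any of tape_measure, wax_tin from where it was at the start of the episode above 0.03 m).
It fails at once if the camera or its stand is touched (over 1 N) (contact force between any of the arm, the fingers, short_rail and stand above 1 N).
It also fails if it takes over 40 s, if anything falls off the work surface, if the arm or the gripper's body presses on something with over 40 N, if the wrist force passes 120 N, or if a joint passes its speed limit or range.

## Working session

There is one attempt and no reset: what is moved stays moved. The work goes in short steps, each a Python script; the robot and the scene stay as the last script left them, time stands still between calls to the robot, and variables do not carry over. Pictures are saved under pics/ and viewed, and the job is handed in when it is done.

```bash
mkdir -p pics
cat > h.py <<'E'
import numpy as np, cv2
from scipy.spatial.transform import Rotation as R
from workcell import manip, hand, viewer, ticket, status
def cap(n,save=None):
    d=viewer.capture(n)
    if save: cv2.imwrite('pics/'+save,d['pixels'])
    return d
def camR(d):
    o=np.array(d['orientation'],float)
    return o if o.shape==(3,3) else R.from_rotvec(o).as_matrix()
def pts(d):
    K=np.array(d['camera_matrix']);z=d['range_z'];h,w=z.shape
    u,v=np.meshgrid(np.arange(w),np.arange(h))
    P=np.stack([(u-K[0,2])/K[0,0]*z,-(v-K[1,2])/K[1,1]*z,-z],-1)
    P=P@camR(d).T+np.array(d['position']); P[z<=0]=np.nan
    return P
def ray(d,u,v,h):
    K=np.array(d['camera_matrix']);r=camR(d)@np.array([(u-K[0,2])/K[0,0],-(v-K[1,2])/K[1,1],-1.])
    p=np.array(d['position']);return p+r*(h-p[2])/r[2]
E
python3 - <<'E'
from h import *
for n in('side','top'):
    d=cap(n,n+'0.png'); print(n,d['orientation'],d['position'],d['camera_matrix'],[k for k in d])
    np.savez(n+'0.npz',**{k:np.array(v) for k,v in d.items()})
print(status.current_clock(),status.current_orientation(),status.current_ee_pos())
E
```

```text
side [ 0.26532131 -0.63475149 -2.31958161] [0.16272238 0.20235554 1.14643862] [[436.13913575   0.         276.21979487]
 [  0.         436.13913575 208.75769048]
 [  0.           0.           1.        ]] ['pixels', 'range_z', 'camera_matrix', 'position', 'orientation']
top [ 0.05328481 -0.06281066 -1.59051466] [ 0.5055207  -0.20247987  1.35972211] [[442.24904259   0.         279.40689663]
 [  0.         442.24904259 206.00890275]
 [  0.           0.           1.        ]] ['pixels', 'range_z', 'camera_matrix', 'position', 'orientation']
0.1 [-3.85134786e-01 -3.11772107e+00  1.83022764e-03] [0.13377503 0.53326455 0.2306756 ]
```

View pics/side0.png

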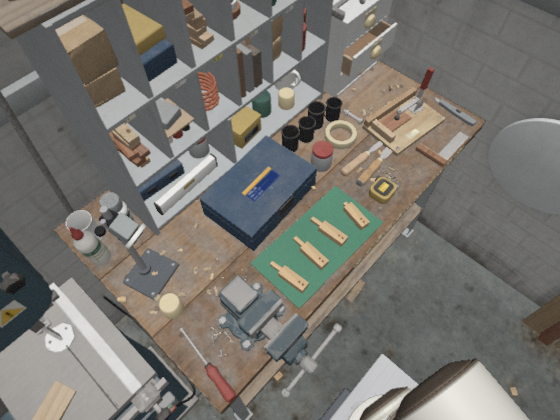

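View pics/top0.png

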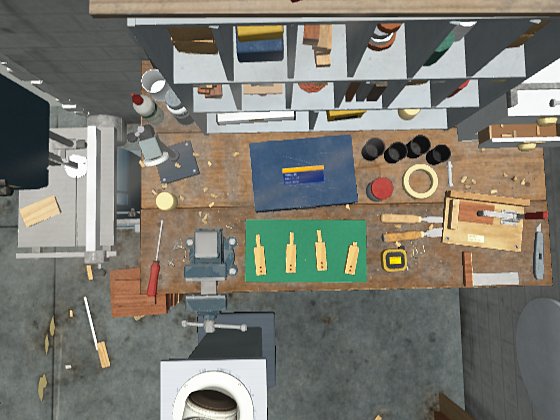

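The four rails sit on the green board: in the top view at about (260,253), (291,253), (321,250) and (352,258). The rightmost one has the stub tenon. The camera stand is at upper left, (178,160) in the top view and (150,270) in the side view. Next I measure these.

```bash
cat > m.py <<'E'
from h import *
for n in('side','top'):
    d=dict(np.load(n+'0.npz'));P=pts(d);hsv=cv2.cvtColor(d['pixels'],cv2.COLOR_BGR2HSV)
    g=cv2.inRange(hsv,(55,80,40),(95,255,255)); 
    nl,lab,st,c=cv2.connectedComponentsWithStats(g); k=1+np.argmax(st[1:,4]); 
    print(n,'board',st[k],np.nanmedian(P[lab==k],0))
    hull=cv2.convexHull(np.argwhere(lab==k)[:,::-1].astype(np.int32)); m=np.zeros_like(g);cv2.fillConvexPoly(m,hull,255)
    box=cv2.boxPoints(cv2.minAreaRect(hull)); print('board corners', [ray(d,*b,0.006)[:2].round(3) for b in box])
    w=cv2.inRange(hsv,(8,50,120),(28,255,255))&m
    nl,lab,st,c=cv2.connectedComponentsWithStats(w)
    for i in range(1,nl):
        if st[i,4]<40: continue
        pp=P[lab==i]; 
        # project pixels at height of each
        top=pp[(pp[:,2]>0.024)]
        xy=top[:,:2]; rr=cv2.minAreaRect(xy.astype(np.float32)); 
        cc=xy.mean(0);u,s,vt=np.linalg.svd(xy-cc);a=vt[0]*np.sign(vt[0,0]); t=(xy-cc)@a
        print(st[i],'n',len(top),'mean',cc.round(4),'zmed',np.median(top[:,2]).round(4),'len',t.min().round(4),t.max().round(4),'yaw',np.arctan2(a[1],a[0]).round(3),'rect',np.round(rr[0],4),np.round(rr[1],4))
    print(P[150:152,150] if n=='top' else P[230,125])
E
python3 m.py
python3 - <<'E'
import cv2
a=cv2.imread('pics/side0.png');cv2.imwrite('pics/c1.png',cv2.resize(a[180:310,240:400],None,fx=4.5,fy=4.5))
cv2.imwrite('pics/c2.png',cv2.resize(a[180:320,50:210],None,fx=4,fy=4))
a=cv2.imread('pics/top0.png');cv2.imwrite('pics/c3.png',cv2.resize(a[60:220,120:280],None,fx=3.7,fy=3.7))
E
```

```text
side board [ 251  187  131  121 5264] [ 0.47623151 -0.27545649  0.00676867]
board corners [array([ 0.567, -0.107]), array([ 0.58 , -0.499]), array([ 0.373, -0.465]), array([ 0.382, -0.098])]
[344 202  26  26 291] n 273 mean [ 0.443  -0.4234] zmed 0.0302 len -0.0429 0.0515 yaw -0.202 rect [ 0.4469 -0.4257] [0.0318 0.0944]
[311 217  37  27 344] n 316 mean [ 0.4607 -0.3303] zmed 0.0299 len -0.0477 0.0718 yaw 0.05 rect [ 0.4729 -0.3312] [0.1194 0.0307]
[294 236  35  32 375] n 338 mean [ 0.4542 -0.2407] zmed 0.0302 len -0.047 0.0726 yaw -0.056 rect [ 0.4669 -0.2423] [0.0307 0.1197]
[270 261  39  31 405] n 365 mean [ 0.4502 -0.1473] zmed 0.0301 len -0.0476 0.0723 yaw 0.076 rect [ 0.4627 -0.1463] [0.1198 0.0301]
[0.72174327 0.10636733 0.30127726]
top board [ 245  220  122   62 6060] [ 0.47682687 -0.2883738   0.00509609]
board corners [array([ 0.38 , -0.103]), array([ 0.565, -0.106]), array([ 0.557, -0.476]), array([ 0.372, -0.47 ])]
[315 230  12  41 328] n 282 mean [ 0.4544 -0.3318] zmed 0.029 len -0.0446 0.0721 yaw 0.052 rect [ 0.4681 -0.3309] [0.1166 0.0295]
[285 232  11  41 326] n 279 mean [ 0.4478 -0.2417] zmed 0.0292 len -0.0425 0.074 yaw -0.031 rect [ 0.4635 -0.2419] [0.0272 0.1166]
[254 235  12  40 325] n 282 mean [ 0.4459 -0.1488] zmed 0.0289 len -0.0458 0.0722 yaw 0.09 rect [ 0.4591 -0.1477] [0.1179 0.0293]
[345 242  14  33 296] n 271 mean [ 0.4391 -0.4245] zmed 0.0293 len -0.0425 0.0501 yaw -0.209 rect [ 0.4429 -0.4253] [0.0295 0.0926]
[[       nan        nan        nan]
 [0.72381725 0.10111821 0.29889603]]
```

View pics/c1.png

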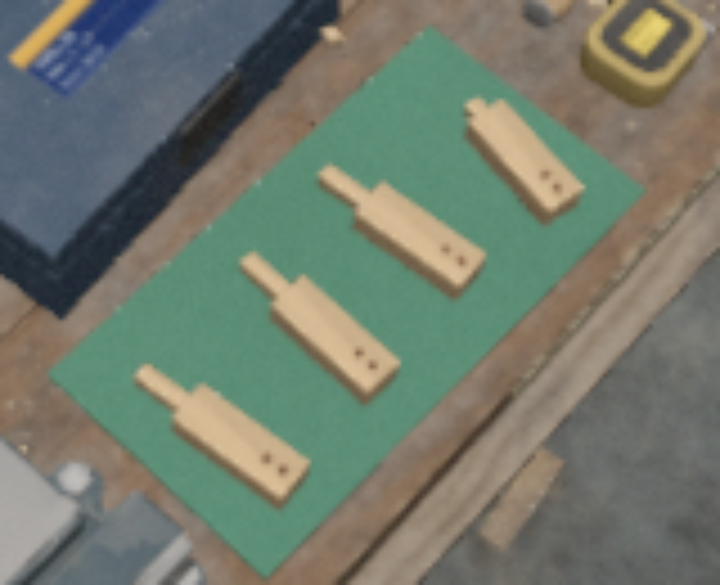

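View pics/c2.png

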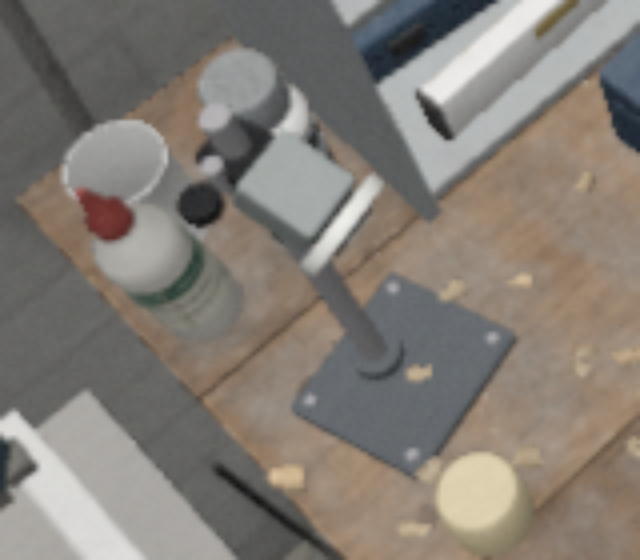

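View pics/c3.png

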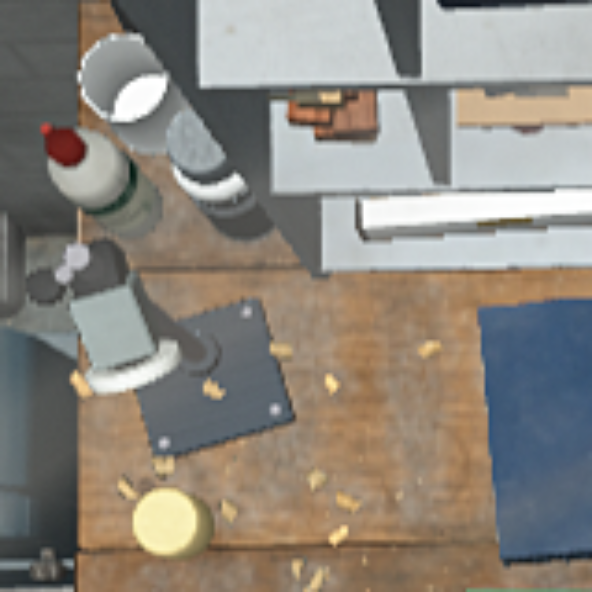

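```bash
cat > s.py <<'E'
from h import *
for n,x in (('side',(60,190,210,315)),('top',(125,125,205,195))):
    d=dict(np.load(n+'0.npz'));P=pts(d);hsv=cv2.cvtColor(d['pixels'],cv2.COLOR_BGR2HSV)
    roi=np.zeros(P.shape[:2],bool);roi[x[1]:x[3],x[0]:x[2]]=1
    # foot corners: corner pixels onto z=.014
    cs={'side':[(395,275),(515,340),(410,470),(295,405)],'top':[(255,300),(295,418),(160,455)]}[n]
    f,o=(4,(50,180)) if n=='side' else (3.7,(120,60))
    C=np.array([ray(d,a/f+o[0],b/f+o[1],.014)[:2] for a,b in cs]);print(n,'corners',C.round(4).tolist())
    print(' edge len',np.linalg.norm(np.diff(C,axis=0),axis=1).round(4),'yaw',[np.round(np.arctan2(*v[::-1]),3) for v in np.diff(C,axis=0)],'diagmid',((C[0]+C[2])/2).round(4))
    bo={'side':[(392,287),(492,338),(412,455),(309,400)],'top':[(247,311),(277,408),(164,443)]}[n]
    B=np.array([ray(d,a/f+o[0],b/f+o[1],.016)[:2] for a,b in bo]);print(' bolts',B.round(4).tolist(),np.linalg.norm(np.diff(B,axis=0),axis=1).round(4),[np.round(np.arctan2(*v[::-1]),3) for v in np.diff(B,axis=0)],((B[0]+B[2])/2).round(4))
    m=roi&(hsv[...,1]<110)&(hsv[...,2]<120)&(abs(P[...,2]-.014)<.006)
    q=P[m][:,:2]; print(' foot depth',len(q),np.nanmedian(P[m][:,2]),cv2.minAreaRect(q.astype(np.float32)))
    w=roi&(hsv[...,1]<40)&(hsv[...,2]>190)&(P[...,2]>.2)&(P[...,2]<.31)
    nl,lab,st,c=cv2.connectedComponentsWithStats(w.astype(np.uint8))
    k=1+np.argmax(st[1:,4]); q=P[lab==k];print(' ring',st[k],np.nanmin(q,0).round(4),np.nanmax(q,0).round(4),np.nanmean(q,0).round(4))
    c0=np.nanmean(q,0);u,s,vt=np.linalg.svd(q-c0);print(s,vt.round(3).tolist())
    # camera body top
    b=roi&(P[...,2]>.27)&(hsv[...,2]>90)&(hsv[...,2]<190)&(hsv[...,1]<60);q=P[b];print(' body',len(q),np.nanmean(q,0));
    c0=np.median(q,0);q=q[np.linalg.norm(q-c0,axis=1)<.05];c0=q.mean(0);u,s,vt=np.linalg.svd(q-c0);print(c0.round(4),s.round(3),vt.round(3).tolist())
    # tin
    t=roi.copy();
    m2=(hsv[...,1]>40)&(hsv[...,2]>150)&(abs(P[...,2]-.055)<.006)&(P[...,1]>.0)
    print(' tin',m2.sum(),P[m2].mean(0))
E
python3 s.py
```

```text
side corners [[0.8117, 0.0642], [0.7094, 0.0382], [0.6885, 0.1486], [0.7837, 0.1735]]
 edge len [0.1055 0.1123 0.0984] yaw [np.float64(-2.893), np.float64(1.758), np.float64(0.256)] diagmid [0.7501 0.1064]
 bolts [[0.8046, 0.0719], [0.7215, 0.0486], [0.695, 0.1411], [0.7785, 0.1647]] [0.0863 0.0963 0.0868] [np.float64(-2.868), np.float64(1.85), np.float64(0.276)] [0.7498 0.1065]
 foot depth 1455 0.014495000426225424 ((0.878740668296814, 0.09605278074741364), (0.4634273052215576, 0.30208319425582886), 28.917564392089844)
 ring [128 224  16  22  94] [0.6922 0.0697 0.278 ] [0.7137 0.121  0.3011] [0.6994 0.0966 0.2938]
[0.14388087 0.04224985 0.02327472] [[-0.204, 0.968, -0.146], [-0.587, -0.001, 0.81], [0.784, 0.251, 0.568]]
 body 679 [0.73504455 0.10535656 0.30675246]
[0.733  0.1052 0.3045] [0.569 0.345 0.147] [[-0.806, -0.313, -0.503], [0.212, -0.945, 0.248], [0.553, -0.093, -0.828]]
 tin 342 [0.6264829  0.1299726  0.05500897]
top corners [[0.811, 0.063], [0.7113, 0.0304], [0.6827, 0.1421]]
 edge len [0.1049 0.1153] yaw [np.float64(-2.826), np.float64(1.822)] diagmid [0.7468 0.1025]
 bolts [[0.8014, 0.0693], [0.7196, 0.0449], [0.6923, 0.1383]] [0.0854 0.0973] [np.float64(-2.852), np.float64(1.855)] [0.7469 0.1038]
 foot depth 916 0.012350295910530273 ((0.7490475177764893, 0.09635329246520996), (0.13901686668395996, 0.18660804629325867), 41.62092971801758)
 ring [143 153  25  13 129] [0.6904 0.0662 0.2535] [0.7274 0.127  0.3011] [0.7028 0.0895 0.2873]
[0.19946879 0.12736265 0.02739189] [[-0.413, 0.876, 0.248], [0.466, 0.437, -0.769], [0.783, 0.202, 0.589]]
 body 495 [0.7331618  0.10156775 0.30391658]
[0.7323 0.1014 0.3033] [0.448 0.299 0.134] [[-0.819, -0.359, -0.447], [0.361, -0.929, 0.085], [-0.446, -0.092, 0.89]]
 tin 247 [0.62395706 0.12838304 0.05363883]
```

```bash
cat > plan.py <<'E'
from h import *
yr=-0.206; c=np.array([.439,-.4245])
yl=0.28; F=np.array([.7485,.1045])
lx=np.array([-np.cos(np.pi/6)*np.cos(yl),-np.cos(np.pi/6)*np.sin(yl),-.5])
lens=np.r_[F-.045*np.array([np.cos(yl),np.sin(yl)]),.265]
ly=np.cross([0,0,1],lx);ly/=np.linalg.norm(ly);lz=np.cross(lx,ly)
L=np.c_[lx,ly,lz]
def railR_pick(): return R.from_euler('z',yr).as_matrix()
railR_goal=np.c_[-lx,-ly,lz]
def tool(Rr,s):  # tool z=-rail z ; x = s*rail x
    x=s*Rr[:,0]; z=-Rr[:,2]; return np.c_[x,np.cross(z,x),z]
rv=lambda M:R.from_matrix(M).as_rotvec()
TC=0.012 # guess: block centre ahead (below) rail z of tcp = .. 
GZ=0.008
E
python3 - <<'E'
from plan import *
print('lens',lens,L.round(3).tolist())
dz=GZ-0.018  # tcp relative to block centre along rail z
cg=lens+.1*lx+.054*lx
for s in(1,-1):
    A=tool(railR_pick(),s);B=tool(railR_goal,s)
    for nm,p,M in(('pre',[*c,.2],A),('grasp',[*c,GZ],A),('hi',[*c,.25],A),('goal',cg+dz*lz,B),('appr',cg+dz*lz+.08*lx,B),('via',[.33,.2,.32],A),('via2',[.4,0,.32],A)):
        q=manip.solve_ik(p,rv(M));print(s,nm,np.round(p,3),None if q is None else np.round(q,2))
print(np.round(status.current_qpos(),3))
for n in('side','top'):
    d=dict(np.load(n+'0.npz'));P=pts(d)
    for y in np.arange(-.6,.6,.05):
        o=[]
        for x in np.arange(.2,.95,.05):
            m=(abs(P[...,0]-x)<.025)&(abs(P[...,1]-y)<.025);o.append('%5.2f'%np.nanmax(P[m][:,2]) if m.any() else '  -  ')
        print('%5.2f'%y,*o)
E
```

```text
lens [0.70525251 0.092064   0.265     ] [[-0.832, 0.276, -0.481], [-0.239, -0.961, -0.138], [-0.5, 0.0, 0.866]]
1 pre [ 0.439 -0.424  0.2  ] [-0.77  0.23  0.27  1.62  0.    2.58]
1 grasp [ 0.439 -0.424  0.008] [-0.77  0.26 -0.06  1.25  0.    2.58]
1 hi [ 0.439 -0.424  0.25 ] [-0.77  0.25  0.39  1.72  0.    2.58]
1 goal [0.582 0.057 0.179] [ 0.04 -0.35 -0.43  0.99  0.12  2.93]
1 appr [0.515 0.037 0.139] [-0.01 -0.53 -0.62  0.98  0.14  2.89]
1 via [0.33 0.2  0.32] [ 0.54 -0.24  0.04  1.86  0.   -2.39]
1 via2 [0.4  0.   0.32] [ 0.   -0.21  0.07  1.85  0.   -2.94]
-1 pre [ 0.439 -0.424  0.2  ] [-0.77  0.23  0.27  1.62  0.   -0.56]
-1 grasp [ 0.439 -0.424  0.008] [-0.77  0.26 -0.06  1.25  0.   -0.56]
-1 hi [ 0.439 -0.424  0.25 ] [-0.77  0.25  0.39  1.72  0.   -0.56]
-1 goal [0.582 0.057 0.179] [ 0.04 -0.35 -0.43  0.99  0.12 -0.21]
-1 appr [0.515 0.037 0.139] [-0.01 -0.53 -0.62  0.98  0.14 -0.25]
-1 via [0.33 0.2  0.32] [ 0.54 -0.24  0.04  1.86  0.    0.75]
-1 via2 [0.4  0.   0.32] [ 0.   -0.21  0.07  1.85  0.    0.21]
[1.325 0.087 0.175 1.66  0.    1.571]
-0.60 -0.81 -0.81 -0.80  0.01  0.
[... 3872 characters left out ...]
  0.01  0.02 -0.00  0.12  0.19
 0.25 -0.43 -0.43 -0.43   -     -    0.10  0.11  0.12  0.11  0.61  0.60  0.60  0.61  0.11   -  
 0.30 -0.43 -0.41 -0.41   -    0.10  0.14  0.16  0.16  0.59  0.60  0.60  0.60  0.60  0.15   -  
 0.35 -0.43 -0.40 -0.41 -0.41 -0.43  0.13  0.13  0.12  0.49  0.12  0.29  0.34  0.21  0.11 -0.19
 0.40 -0.44 -0.41 -0.41 -0.41 -0.44  0.10  0.12  0.11  0.39  0.13  0.24  0.22  0.11  0.12 -0.18
 0.45 -0.43 -0.41 -0.41 -0.41 -0.43  0.10  0.12  0.13  0.13  0.13  0.11  0.11  0.11  0.11 -0.18
 0.50   -     -     -   -0.45 -0.45  0.10  0.11  0.13  0.13  0.11   -     -     -     -   -0.23
 0.55   -     -     -   -0.80 -0.81  0.10  0.11  0.11  0.11  0.11   -     -     -     -     -
```

```bash
python3 - <<'E'
from plan import *
A=tool(railR_pick(),-1)
manip.movej([0.54,-.24,.04,1.86,0,.75])
manip.movej(manip.solve_ik([.36,-.1,.32],rv(A)))
hand.command_gripper(0.7,40)
manip.reach([*c,.12],rv(A))
cap('side','side1.png');cap('top','top1.png')
print(status.current_clock(),status.current_ee_pos(),status.current_gripper_width(),status.current_wrist_force())
E
python3 - <<'E'
import cv2,numpy as np
a=cv2.imread('pics/side1.png')[150:310,240:440];b=cv2.imread('pics/top1.png')[180:320,280:420]
cv2.imwrite('pics/c4.png',np.hstack([cv2.resize(a,(400,560)),cv2.resize(b,(400,560))]))
E
```

```text
4.6583 [ 0.43977716 -0.4238524   0.12148552] 0.7023717593526055 [ 0.14961237 -1.0793388   1.03739884]
```

View pics/c4.png

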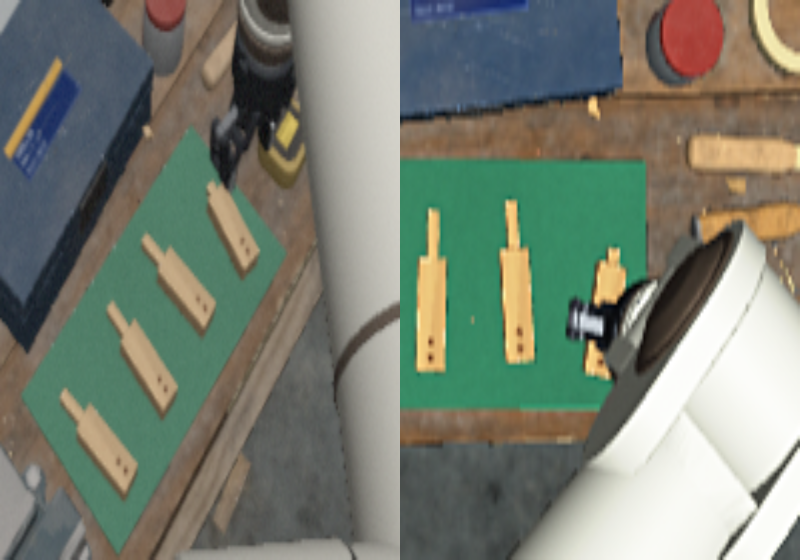

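The gripper is open above the short rail, with its left finger at about (585,320) in the right half of the crop. The jaws lie across the rail and the good rails haven't moved. I'll descend, grip and lift.

```bash
python3 - <<'E'
from plan import *
print(manip.move_l([*c,.045],vel=.12))
print(manip.move_l([*c,GZ],vel=.05,threshold=8), status.current_ee_pos(),status.current_wrist_force())
hand.command_gripper(0.0,60)
print(status.current_gripper_width(),status.current_ee_pos(),status.current_wrist_force())
manip.move_l([*c,.05],vel=.05)
print(status.current_gripper_width(),status.current_wrist_force(),status.current_clock())
d=cap('side','side2.png');np.savez('side2.npz',**{k:np.array(v) for k,v in d.items()})
E
python3 - <<'E'
import cv2
a=cv2.imread('pics/side2.png')[150:310,240:440];cv2.imwrite('pics/c5.png',cv2.resize(a,None,fx=3.5,fy=3.5))
E
```

```text
False
False [ 0.43910925 -0.42464829  0.00827339] [ 0.36731476 -1.16757927  0.34569069]
0.3382141369309757 [ 0.43922769 -0.4247564   0.00858186] [-0.12056431 -0.25294682  3.91965265]
0.33905514994171165 [-0.49226312  0.17304961 -1.65012993] 7.6917
```

View pics/c5.png

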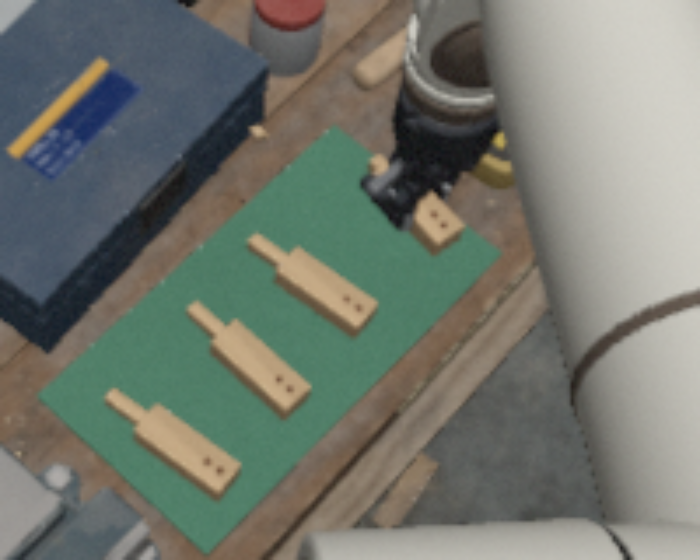

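The rail is gripped (28.8 mm opening against 30 mm nominal) and lifted, with its stub at (378,165) and tail at (437,225) in the crop. Next I carry it to a standoff in front of the lens.

```bash
python3 - <<'E'
from plan import *
dz=GZ-.018; B=tool(railR_goal,-1); A=tool(railR_pick(),-1)
manip.move_l([*c,.22],vel=.12)
manip.reach([.42,-.12,.32],rv(tool(R.from_euler('z',0.1).as_matrix(),-1)))
cg=lens+.154*lx; g=cg+dz*lz
ap=g+.05*lx+.08*lz
manip.reach(ap,rv(B)); print(ap,status.current_ee_pos(),status.current_gripper_width())
manip.move_l(g+.05*lx,vel=.08)
manip.pause(.3)
for n in('side','top'):
    d=cap(n,n+'3.png');np.savez(n+'3.npz',**{k:np.array(v) for k,v in d.items()})
print(g+.05*lx,status.current_ee_pos(),status.current_gripper_width(),status.current_clock())
E
python3 - <<'E'
import cv2,numpy as np
a=cv2.imread('pics/side3.png')[180:330,70:270];b=cv2.imread('pics/top3.png')[110:260,120:280]
cv2.imwrite('pics/c6.png',np.hstack([cv2.resize(a,(400,300)),cv2.resize(b,(400,375))[:300]]).repeat(1,0))
cv2.imwrite('pics/c7.png',cv2.resize(a,(800,600)));cv2.imwrite('pics/c8.png',cv2.resize(b,(640,600)))
E
```

```text
[0.50182669 0.03356802 0.22362178] [0.501963   0.03266038 0.22409967] 0.33557758176664815
[0.5402689  0.04462225 0.15433975] [0.54027591 0.04461796 0.15451501] 0.3353350040045635 12.875
```

View pics/c7.png

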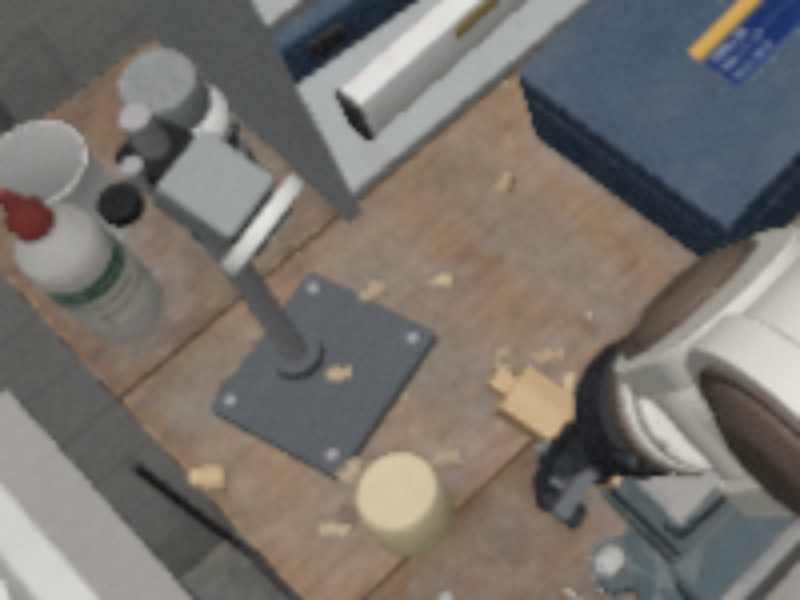

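View pics/c8.png

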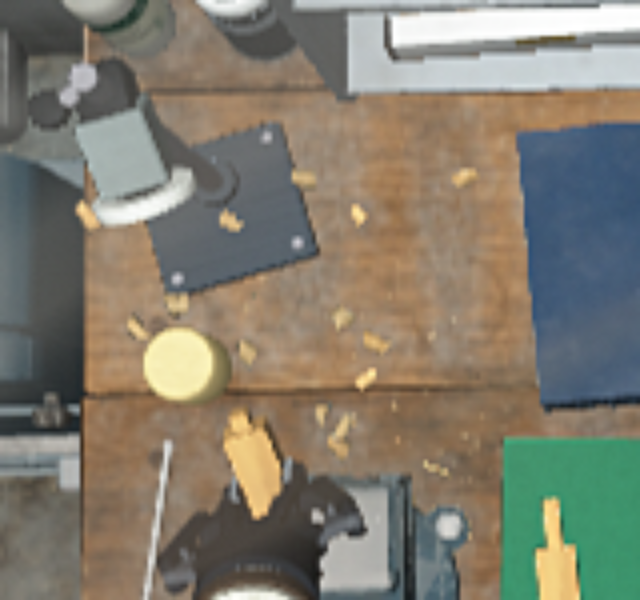

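Both views show the rail held short of the lens, with the stub at (240,420) in the top crop and (500,380) in the side crop, pointing at the ring. The stand and tin are untouched. I'll fit the visible top face to check the rail's pose.

```bash
cat > chk.py <<'E'
from plan import *
import sys
i=sys.argv[1]; off=float(sys.argv[2])
exp=lens+(.1+off)*lx
for n in('side','top'):
    d=dict(np.load(f'{n}{i}.npz'));P=pts(d);hsv=cv2.cvtColor(d['pixels'],cv2.COLOR_BGR2HSV)
    m=(hsv[...,0]>6)&(hsv[...,0]<28)&(hsv[...,1]>60)&(hsv[...,2]>110)&(P[...,2]>.08)
    Q=(P[m]-lens)@L
    k=(abs(Q[:,1])<.05)&(abs(Q[:,2])<.05)&(Q[:,0]>.05)&(Q[:,0]<.3); Q=Q[k]
    print(n,len(Q),'x range',Q[:,0].min().round(4),Q[:,0].max().round(4))
    T=Q[:,0].min()
    blk=Q[(Q[:,0]>T+.016)&(Q[:,2]>0.003)]
    for it in range(3):
        c0=np.median(blk,0);nn=np.linalg.svd(blk-blk.mean(0))[2][2];nn*=np.sign(nn[2])
        r=(blk-blk.mean(0))@nn; blk=blk[abs(r)<max(.003,2*r.std())] if it<2 else blk
    print(' top plane normal(lens frame)',nn.round(3),'rms',r.std().round(4),'z mid',blk.mean(0).round(4),'y range',np.percentile(blk[:,1],[2,98]).round(4),'n',len(blk))
    ten=Q[Q[:,0]<T+.010];print(' tenon pts',len(ten),ten.mean(0).round(4),np.ptp(ten,axis=0).round(4))
    # axis: centre line y vs x
    bx=np.arange(blk[:,0].min()+.004,blk[:,0].max()-.004,.006);mid=[(b+.003,(blk[s,1].min()+blk[s,1].max())/2) for b in bx if (s:=(blk[:,0]>=b)&(blk[:,0]<b+.006)).sum()>4]
    mid=np.array(mid);print(' centreline',mid.round(4).tolist(),'slope',np.polyfit(mid[:,0],mid[:,1],1).round(3) if len(mid)>2 else None)
E
python3 chk.py 3 .05
```

```text
side 269 x range 0.1471 0.2425
 top plane normal(lens frame) [-0.014  0.008  1.   ] rms 0.0015 z mid [0.1818 0.0005 0.0121] y range [-0.0136  0.0153] n 174
 tenon pts 29 [0.1516 0.0003 0.0056] [0.01   0.0117 0.0195]
 centreline [[0.1701, 0.0006], [0.1761, 0.0009], [0.1821, 0.0007], [0.1881, 0.0017], [0.1941, 0.0006]] slope [ 0.012 -0.001]
top 256 x range 0.1517 0.2224
 top plane normal(lens frame) [-0.01  -0.005  1.   ] rms 0.0019 z mid [ 0.1919 -0.0012  0.0127] y range [-0.0141  0.0143] n 176
 tenon pts 26 [0.1555 0.0007 0.0047] [0.01   0.0133 0.0197]
 centreline [[0.1747, 0.0005], [0.1807, -0.0], [0.1867, -0.0004], [0.1927, 0.0005], [0.1987, 0.0004], [0.2047, -0.0017], [0.2107, -0.0029], [0.2167, -0.0065]] slope [-0.134  0.025]
```

In the lens frame the tip sits at x ≈ 0.149 (expected 0.150), y ≈ 0 and z ≈ 0, and the tilt is under 0.02 rad. As an independent check on the lens itself, I'll compare the ring points with the foot-derived lens frame, then advance 50 mm.

```bash
python3 - <<'E'
from plan import *
for n in('side','top'):
    d=dict(np.load(f'{n}0.npz'));P=pts(d);hsv=cv2.cvtColor(d['pixels'],cv2.COLOR_BGR2HSV)
    m=(hsv[...,1]<45)&(hsv[...,2]>185)&(P[...,2]>.2)
    Q=(P[m]-lens)@L;Q=Q[(abs(Q)<.06).all(1)]
    print(n,len(Q),Q.min(0).round(4),Q.max(0).round(4),Q.mean(0).round(4))
dz=GZ-.018; g=lens+.154*lx+dz*lz
manip.move_l(g,vel=.04); manip.pause(.8)
for n in('side','top'):
    d=cap(n,n+'4.png');np.savez(n+'4.npz',**{k:np.array(v) for k,v in d.items()})
print(g,status.current_ee_pos(),status.current_gripper_width(),status.current_wrist_force(),np.abs(status.current_dq()).max(),status.current_clock())
E
python3 chk.py 4 0
python3 - <<'E'
import cv2,numpy as np
a=cv2.imread('pics/side4.png')[180:330,70:270];b=cv2.imread('pics/top4.png')[110:290,120:420]
cv2.imwrite('pics/c9.png',np.vstack([cv2.resize(a,(400,300)),cv2.resize(b,(400,240))]).repeat(1,0))
E
```

```text
side 98 [-0.0147 -0.0306  0.0099] [-0.0061  0.0239  0.0334] [-0.0104 -0.006   0.0268]
top 144 [-0.0532 -0.0336 -0.0192] [-0.0016  0.0291  0.0353] [-0.011   0.0005  0.0208]
[0.58188383 0.0565888  0.17933975] [0.58188709 0.05660126 0.17934064] 0.33855852325811625 [ 0.54396496 -0.23615812 -0.74059394] 0.0022201022669344674 15.175
side 254 x range 0.0976 0.1935
 top plane normal(lens frame) [ 0.027 -0.002  1.   ] rms 0.0013 z mid [ 0.1332 -0.0009  0.012 ] y range [-0.0137  0.015 ] n 161
 tenon pts 27 [ 1.023e-01 -1.000e-04  5.700e-03] [0.0098 0.0127 0.0136]
 centreline [[0.1211, 0.0015], [0.1271, 0.0006], [0.1331, 0.001], [0.1391, -0.0004], [0.1451, -0.0046], [0.1871, -0.0112]] slope [-0.202  0.027]
top 258 x range 0.1011 0.1719
 top plane normal(lens frame) [0.005 0.014 1.   ] rms 0.002 z mid [ 0.1405 -0.0007  0.0123] y range [-0.0142  0.0144] n 185
 tenon pts 24 [0.1053 0.0002 0.0055] [0.0094 0.0112 0.0151]
 centreline [[0.1242, -0.0001], [0.1302, 0.0008], [0.1362, -0.0002], [0.1422, 0.0002], [0.1482, -0.0008], [0.1542, -0.0009], [0.1602, -0.0024], [0.1662, -0.0077]] slope [-0.144  0.02 ]
```

View pics/c9.png

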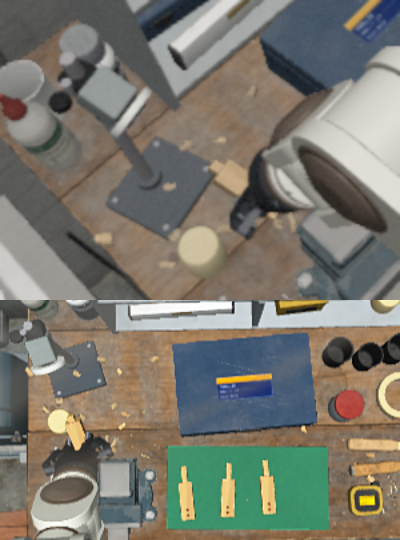

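The rail is at the target, three good rails remain on the board, and the tin and tape measure are where they were. The ring's extent also agrees with the lens frame to within about 3 mm. Handing in.

Run:
```python
from h import *
ticket.sign_off(); print(status.current_clock(),status.current_gripper_width())
```

```text
the job is handed in; nothing more can be done
the job is handed in; nothing more can be done
```

I picked the short-tenon rail (the rightmost on the board, about 96 mm overall) with a 60 N grip. The job was handed in with the arm still holding it in front of the inspection camera lens, at about 15 s of the 40 s allowed.

**Last checks before handing in:**
- **Position:** the tenon face was 98–101 mm in front of the lens. It was within about 1 mm of the lens axis sideways, and the top face's height puts the rail's centreline within about 1 mm of it vertically.
- **Alignment:** the fitted top face was tilted no more than about 0.03 rad from the lens axes, including roll, with the top face up.
- **Hold:** the gripper opening was steady at about 28.8 mm and the arm was still.
- **Surroundings:** in the last pictures the good rails, tin, tape measure and stand looked unmoved; I did not re-measure their positions.

**Checks that disagreed:**
- **Centreline:** at the target, the centreline slope came out at −0.14 to −0.20. I put this down to the fingers hiding part of the rail: the unhidden part was straight, and an earlier check from the side camera gave 0.01.
- **Light ring:** its visible extent was off-centre by about 2–3 mm from where I placed the lens using the stand foot. That is within the calibration error and well inside the 20 mm allowed.

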